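# Index the ferrule press to its third die and press

## Task

Push the press's die turret round clockwise (seen from above) by its pegs, gently and click by click, until the third die after the square blanked station has clicked in under the ram, without going past it. Then press the ram's knob straight down until it bears firmly on the anvil hidden below, keep about 18 N on it for a good second (never over 27 N), and let the ram spring back up. Leave the tape measure, can and carton where they are.

Things in the scene. Friction and masses are not known exactly. Their poses are not given: they have to be found in the camera images.
- hub (a point): Top centre of the turret's hub, on its upright turning axis, 74 mm above the counter. The turret is an aluminium disc 176 mm across, top face 18 mm below this point, on a drum 180 mm across. Six stations, 60 degrees apart, 60 mm from the axis: one closed by a dark square block, five open dies (steel collars 28 mm across, 6 mm high). A spring detent holds each station under the ram.
- peg (a point): Top centre of one of six like upright steel pegs on the turret, 10 mm thick, 45 mm high, tops 101 mm above the counter, 80 mm from the axis, midway between stations (30 degrees either side of each). Push them sideways with closed fingers: a click takes about 4 to 7 N, most at its start, nothing after 30 degrees, then the turret springs the other 30 on by itself. Over 40 N damages it.
- blank (a point): Centre of the top of the blanked station's square block (22 mm square, 12 mm high, top 68 mm above the counter). Seen from above the dies are counted anticlockwise from it: die 1 at 60 degrees, die 2 at 120, die 3 at 180. So clockwise clicks bring die 1, then 2, then 3 under the ram. At the start the block, die 1 or die 2 is under the ram; rarely the turret rests half-way between clicks.
- die3 (a point): Centre of the top of the third die, straight across the hub from the square block, 60 mm from the axis, 62 mm above the counter. It has to click in under the ram.
- die4 (a point): Centre of the top of the fourth die, the next one after the third. It must not come near the ram.
- ram_knob (a point): Centre of the flat top of the ram's round black knob, 40 mm across, 18 mm high, 228 mm above the counter with the ram up. It goes straight down when pressed; a return spring pushes back with 3 N at the top, 5 N lower down, and lifts it when let go. Do not press it unless the third die is under the ram. More than 27 N breaks the die; a firm push is over 12 N for half a second.
- ram_nose (a point): Lower end of the ram, an upright 18 mm rod 60 mm from the turret's axis, over the station in use; 75 mm above the counter when up. 23 to 33 mm down (unknown, differs every time) it meets the sprung anvil hidden in the press, which then resists with about 4 N more per mm.
- bracket_top (a point): Centre of the top of the fixed grey arm that carries the ram, 165 mm above the counter. The arm is 50 mm wide, 40 mm high and reaches from 40 to 140 mm from the turret's axis, on a column 50 mm wide at its outer end. Site x points outwards from the turret's axis.
- tape: Bystander: yellow tape measure standing on the counter, 65 x 30 mm and 62 mm high; origin at the centre of its underside.
- drier: Bystander: plain aluminium can, 54 mm in diameter, 150 mm high; origin at the centre of its underside.
- carton: Bystander: small closed cardboard carton, 110 x 80 mm and 60 mm high; origin at the centre of its underside.

How it is judged:
On the way, in this order (a step that is already met when the one before it is completed fails the run):
1. the third die has clicked in under the ram (horizontal distance between die3 and ram_knob below 0.005 m and distance of ram_knob from where it was at the start of the episode below 0.004 m), for 0.3 s.
2. the ram is kept firmly on the anvil with more than 12 N for half a second (contact force between the fingers and ram above 12 N and distance of ram_knob from where it was at the start of the episode above 0.02 m and horizontal distance between die3 and ram_knob below 0.005 m), for 0.5 s.
At the end, for the whole second after the job is handed in: The third die is under the ram (within 5 mm), the ram has sprung back up (within 4 mm), and the tape, can and carton stand where they were (within 20 mm) (all of step 1 and distance of each of tape, drier, carton from where it was at the start of the episode below 0.02 m); the robot touches nothing.
It fails at once if the turret goes past: the fourth die comes within 30 mm of the ram's axis (horizontal distance between die4 and ram_knob below 0.03 m).
It fails at once if the ram is pressed down more than 8 mm while the third die is not under it (distance of ram_knob from where it was at the start of the episode above 0.008 m and horizontal distance between die3 and ram_knob above 0.008 m).
It fails at once if the ram is pressed with more than 27 N (contact force between any of the fingers, the arm and ram above 27 N).
It fails at once if the turret is loaded by the fingers with more than 40 N (contact force between the fingers and turret above 40 N).
It fails at once if the tape, can or carton is moved more than 20 mm (distance of any of tape, drier, carton from where it was at the start of the episode above 0.02 m).
It also fails if it takes over 67 s, if anything falls off the work surface, if the arm or the gripper's body presses on something with over 40 N, if the wrist force passes 120 N, or if a joint passes its speed limit or range.

## Robot

A 6-joint arm with a two-finger parallel gripper is mounted at the origin on the work surface. World frame = base frame: x ahead of the robot, y to its left, z up, the work surface at z = 0. Lengths are in m, angles in rad, forces in N, time in s.
With the tool pointing down it reaches from about 0.35 to 1 m from the base axis. Payload 7.1 kg.
Tool frame: the origin (TCP) lies midway between the tips of the shut fingers; the grasp point (between the pads) lies 19 mm behind it (manip.grasp_offset is the distance from the TCP to the grasp point, in m); z points along the fingers, y is the line along which they close (so a half turn about z gives the same grasp; the last joint's range is limited). The gripper opens to 85 mm and grips with 20 to 120 N. Pads are 22 mm wide; open, the fingers measure 114 mm over their backs; the gripper's body (76 mm by 85 mm) begins 54 mm behind the grasp point. The pads swing forward as they close: fully open they stand 13 mm farther back than shut.
Start: joints at [1.106, 0.423, 1.63, -0, 1.089, -0.019], TCP at [0.269, 0.564, 0.231] pointing down, gripper open.
Joint ranges: [-3, 3], [-0.9, 2.11], [0.09, 2.58], [-1.31, 4.45], [0.11, 2.69], [-2.54, 2.54]. Speed limits (rad/s): [2.39, 2.39, 3.01, 3.14, 3.14, 3.14].

## Interface

Orientations are given as [roll, pitch, yaw] about the fixed x, y, z axes, in that order (R = Rz(yaw) Ry(pitch) Rx(roll)).
In Python, from workcell import manip, grab_frame, silhouettes gives the robot as it stands.
- The arm moves only by the shell command python3 -m handwheel 'ROWS' [FORCE]. ROWS is JSON, a list of rows, each a list of 7 numbers: the closure in counts, from 0 (fully open) to 255 (shut), then the shift along the world's x, y, z in mm, then the turn, a rotation vector about the world's x, y, z in rad. A call has 1 to 20 rows; each row shifts and turns the commanded pose from where the row before left it; what a row does not reach is not made up. A row lasts 1/10 s, in which the tool goes at most 50 mm and 8.59 degrees, less where a joint would pass 70% of its speed; a pose out of reach is approached as far as the arm can. A call is refused whole if a number of a shift passes 50 or a number of a turn 0.15, either way. A call with a gripper value outside its range is refused whole. The fingers move at their own pace and stop on an object; FORCE is the grip in N (left out, the last holds). Time passes only in rows, so rows that do not move let the fingers close. It gives the time, the measured TCP pose, the force, the opening and the grip force at its end, in the units of the state.
- manip.observe(): the state, without advancing time (a new reading comes with each control period).
- grab_frame(name): name is "scene" or "top"; returns a dict with "frame" (400x640x3 uint8, red, green, blue), "depth" (400x640 float32, m along the optical axis (not along the pixel's ray), 0 where there is no reading), "vertical_fov" (degrees; the focal length in pixels is half the picture's height over the tangent of half this angle, whatever the lens; pixels are square), "cx", "cy" (the principal point, pixels), "dist_coeffs" ([k1, k2, p1, p2, k3] as OpenCV has them; the pictures are not rectified), "extrinsics" (4x4, takes a point from world to camera coordinates). Camera axes: x right, y down, z forward; pixel columns grow to the right and rows downward; lengths in m; the calibration is good to about 2 mm. A picture is of the moment at which its call begins.
- manip.close_job(): hands the job in; it is judged then, once.
Trained networks look in a picture, given as the dict that the camera call returned (one of the last four; its "shot" number tells which), for a name from the list of things; names that differ only in an ending like _2 or _b are one class to them, and where a whole thing is asked for, a point or a joint stands for the part that bears it (a point fixed in the world has none). Each returns a list of dicts, best first, with "score" (0 to 1); they miss things now and then, are a little off and sometimes report something else, mostly with a low value. They report only what shows in the picture. A call takes as long as a camera call.
- silhouettes(picture, target): "region" (400x640 bool, what is visible of it) and "box" ([left, top, right, bottom] in pixels, round what is visible of it).
The state is a dict: "time_s": time; "joint_pos": joint angles; "qd": joint speeds; "joint_efforts": joint torques, N m; "tool_pos": TCP position; "eef_rot": TCP orientation; "contact_force": force on the tool from outside, world axes, zero at the start; "moment": the same for the moment, N m; "finger_gap": finger opening in m; "grasp_force": force on a finger pad.
Only numpy, scipy, OpenCV 4.12 (cv2) and the standard library are available. Lean on these libraries where they do the work, as an engineer would, in place of code of your own. Each camera call takes 0.05 s, during which the arm holds its last target. There are 200 camera calls.

## Working session

There is one attempt and no reset: what is moved stays moved. The work goes in short steps, Python scripts to look and compute and a shell command to move; the robot and the scene stay as the last step left them, time stands still between calls to the robot, and variables do not carry over. Pictures are saved under pics/ and viewed, at most 10 in all, crops included, and the job is handed in when it is done.

```bash
mkdir -p pics
cat > h.py <<'E'
import numpy as np, cv2
from workcell import manip, grab_frame, silhouettes
def pts(p, mask):
    h=p["frame"].shape[0]; f=h/2/np.tan(np.radians(p["vertical_fov"])/2)
    K=np.array([[f,0,p["cx"]],[0,f,p["cy"]],[0,0,1.]])
    v,u=np.nonzero(mask&(p["depth"]>0)); z=p["depth"][v,u]
    n=cv2.undistortPoints(np.stack([u,v],1).astype(float)[:,None],K,np.array(p["dist_coeffs"],float))[:,0]
    c=np.c_[n*z[:,None],z]; E=np.array(p["extrinsics"])
    return (c-E[:3,3])@E[:3,:3]
E
cat > a.py <<'E'
from h import *
for n in ["scene","top"]:
    p=grab_frame(n); cv2.imwrite(f"pics/{n}0.png",p["frame"][:,:,::-1])
    for t in ["hub","peg","blank","die3","ram_knob","bracket_top","tape","drier","carton"]:
        for r in silhouettes(p,t)[:7 if t=="peg" else 2]:
            q=pts(p,r["region"])
            if len(q)<5: continue
            hi=q[:,2]>np.percentile(q[:,2],97)-.004
            print(n,t,round(r["score"],2),np.round(r["box"]),len(q),"top",np.round(np.median(q[hi],0)*1000),"rng",np.round(np.percentile(q,2,axis=0)*1000),np.round(np.percentile(q,98,axis=0)*1000))
s=manip.observe();print(s)
E
python3 a.py
```

```text
scene hub 0.55 [302. 194. 363. 254.] 1574 top [610.  -7.  99.] rng [532. -50.  50.] [687. 113.  99.]
scene peg 0.77 [301. 202. 360. 255.] 1546 top [611. -13.  96.] rng [528. -51.  47.] [687. 110.  94.]
scene blank 0.63 [303. 197. 359. 256.] 1622 top [609.  -7. 100.] rng [527. -50.  46.] [687. 113.  99.]
scene die3 0.71 [301. 198. 361. 254.] 1635 top [651.   4. 102.] rng [529. -51.  45.] [684. 113. 101.]
scene ram_knob 0.6 [339. 200. 353. 223.] 230 top [670.  30. 229.] rng [653.  10. 174.] [689.  46. 231.]
scene bracket_top 0.93 [288. 199. 384. 292.] 5214 top [673.  27. 227.] rng [528. -63.   7.] [773. 115. 227.]
scene tape 0.69 [365. 162. 376. 186.] 269 top [473. 266.  63.] rng [442. 245.   7.] [505. 281.  66.]
scene drier 0.7 [191. 242. 225. 283.] 882 top [ 572. -326.  151.] rng [ 552. -352.    2.] [ 600. -299.  154.]
scene carton 0.6 [405. 177. 448. 218.] 1138 top [641. 371.  62.] rng [589. 317.   5.] [704. 423.  65.]
top hub 0.71 [277. 158. 353. 230.] 3759 top [614.   9. 101.] rng [531. -42.  53.] [678. 113. 100.]
top peg 0.62 [277. 158. 348. 225.] 3717 top [612.  36.  98.] rng [5
[... 837 characters left out ...]
698. 422.  64.]
{'time_s': 1.0, 'joint_pos': array([ 1.10599390e+00,  4.23082147e-01,  1.62992628e+00,  1.08257671e-05,
        1.08862044e+00, -1.90206165e-02]), 'qd': array([-0.00059175, -0.00034698, -0.00158152, -0.00190687,  0.0015811 ,
        0.00248334]), 'joint_efforts': array([ 2.25772106e-03, -5.57358956e+01, -2.82152116e+01,  1.05769659e-04,
        6.49351005e-04,  1.08781830e-05]), 'tool_pos': array([0.26944663, 0.56389539, 0.23131987]), 'eef_rot': array([-3.14155663e+00, -1.02783422e-05,  2.69580583e+00]), 'contact_force': array([0.78159015, 0.23550132, 0.11157633]), 'moment': array([-0.02112166, -0.01290987, -0.01647142]), 'grasp_force': 0.0, 'finger_gap': 0.08538405499921495}
```

```bash
cat > b.py <<'E'
from h import *
from scipy.optimize import least_squares
import sys
p=grab_frame("top"); r=silhouettes(p,"hub")[0]["region"]
m=np.zeros((400,640),bool); m[110:250,260:370]=True
q=pts(p,m); v,u=np.nonzero(m&(p["depth"]>0))
d=q[(q[:,2]>.050)&(q[:,2]<.060)&(q[:,0]<.64)]
h=cv2.convexHull((d[:,:2]*1e4).astype(np.float32))[:,0]/1e4
h=h[h[:,0]<.625]
f=least_squares(lambda c:np.hypot(*(h-c[:2]).T)-.088,[.612,.035],loss='soft_l1',f_scale=.001)
print("disc centre",f.x*1000)
k=q[(q[:,2]>.222)];h2=cv2.minEnclosingCircle((k[:,:2]*1e4).astype(np.float32));print("knob",np.array(h2[0])/10,h2[1]/10,np.median(k,0))
b=q[(q[:,2]>.155)&(q[:,2]<.17)];print("bracket",cv2.minAreaRect((b[:,:2]*1e4).astype(np.float32)))
g=q[(q[:,2]>.090)&(q[:,2]<.110)]
from scipy.cluster.hierarchy import fcluster,linkage
l=fcluster(linkage(g[:,:2]),.012,'distance')
for i in set(l):
    c=g[l==i].mean(0);e=c[:2]-f.x
    print("peg",np.round(c*1000),(l==i).sum(),"r",np.hypot(*e)*1000,"ang",np.degrees(np.arctan2(e[1],e[0])))
cv2.imwrite(sys.argv[1],np.hstack([cv2.resize(p["frame"][110:250,260:370,::-1],None,fx=4,fy=4,interpolation=2),
 cv2.resize(grab_frame("scene")["frame"][180:300,280:370,::-1],(360,560),interpolation=2)]))
E
python3 b.py pics/b0.png
```

```text
disc centre [612.41856442  34.97694003]
knob [670.60092773  31.98788147] 19.694638061523438 [0.66940367 0.03215926 0.22819676]
bracket ((6994.7802734375, 294.9804992675781), (476.4589538574219, 983.4486694335938), 86.22981262207031)
peg [615. 114. 100.] 18 r 78.60151983617747 ang 87.86358849321338
peg [539.   1. 101.] 16 r 81.1063732935796 ang -155.5466093354957
peg [544.  78. 101.] 16 r 81.24349934298485 ang 147.61010946067705
peg [605. -43.  99.] 17 r 77.99465634708707 ang -95.30617608345689
peg [682.  69. 100.] 18 r 77.30992411049156 ang 26.10739861200137
peg [677.  -8. 100.] 17 r 77.58181891100361 ang -33.59925311487107
```

View pics/b0.png

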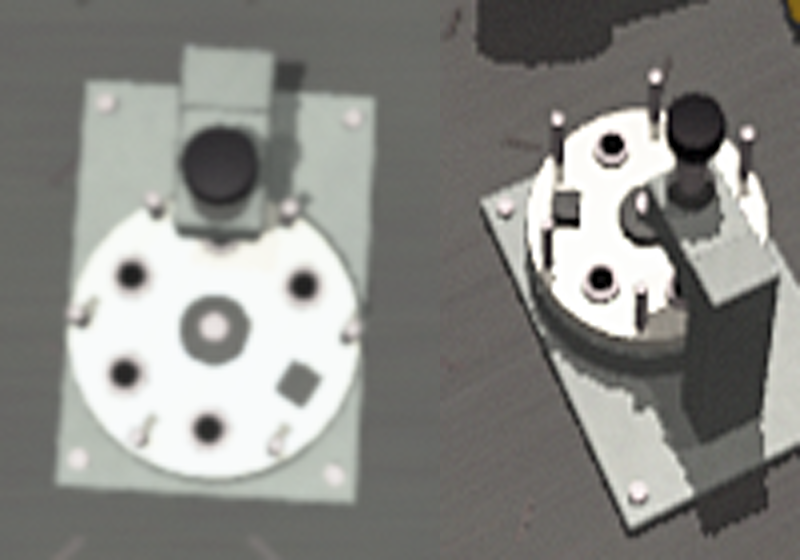

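View pics/top0.png

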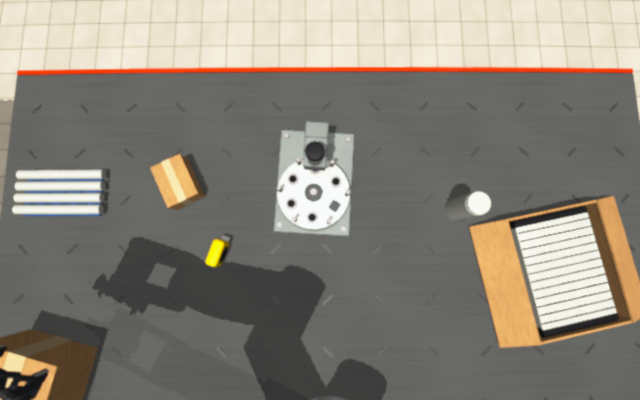

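The view shows the block at crop (298,383), about 120° clockwise of the ram. That puts die 2 under the ram with the pegs seated at ±30°, so exactly one clockwise click is needed. I'll push the peg at (545,79) from behind.

```bash
python3 -m handwheel '[[255,20,-42,0,0,0,-0.1],[255,20,-42,0,0,0,-0.1],[255,20,-42,0,0,0,-0.1],[255,20,-42,0,0,0,-0.1],[255,20,-42,0,0,0,0],[255,20,-42,0,0,0,0],[255,20,-42,0,0,0,0],[255,20,-42,0,0,0,0],[255,20,-42,0,0,0,0],[255,20,-42,0,0,0,0],[255,20,-42,0,0,0,0],[255,20,-42,0,0,0,0],[255,10,0,0,0,0,0],[255,0,0,0,0,0,0],[255,0,0,0,0,0,0]]' 60
```

```text
time_s: 2.65
tool_pos: [0.519, 0.0606, 0.2311]
eef_rot: [-3.141, -0.001, 2.296]
contact_force: [-0.2, 1.2, -0.4]
finger_gap: 0.0001
grasp_force: 0.0
```

```bash
python3 -m handwheel '[[255,1,-2,-40,0,0,0],[255,0,0,-40,0,0,0],[255,0,0,-40,0,0,0],[255,0,0,-25,0,0,0],[255,0,0,-14,0,0,0],[255,0,0,0,0,0,0],[255,0,0,0,0,0,0]]'
python3 -c "
from h import *
p=grab_frame('scene');cv2.imwrite('pics/c.png',cv2.resize(p['frame'][150:300,260:400,::-1],None,fx=4,fy=4))"
```

```text
time_s: 3.35
tool_pos: [0.5208, 0.0587, 0.0731]
eef_rot: [3.141, 0.0, 2.297]
contact_force: [0.1, -0.2, -0.1]
finger_gap: 0.0001
grasp_force: 0.0
```

View pics/c.png

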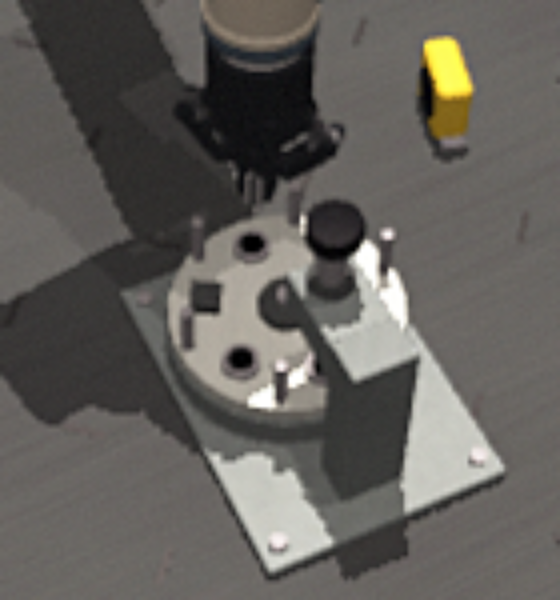

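The fingers (255,190) are down between the pegs at (197,235) and (295,200), just behind the target peg. Next I push along (0.75, 0.66).

```bash
python3 -m handwheel '[[255,3,2.6,0,0,0,0],[255,3,2.6,0,0,0,0],[255,2,1.8,0,0,0,0],[255,2,1.8,0,0,0,0],[255,2,1.8,0,0,0,0],[255,2,1.8,0,0,0,0],[255,2,1.8,0,0,0,0],[255,2,1.8,0,0,0,0]]'; python3 -m handwheel '[[255,2,1.8,0,0,0,0],[255,2,1.8,0,0,0,0],[255,2,1.8,0,0,0,0],[255,2,1.8,0,0,0,0]]';  python3 -m handwheel '[[255,2,1.8,0,0,0,0],[255,2,1.8,0,0,0,0],[255,2,1.8,0,0,0,0]]'
```

```text
time_s: 4.2
tool_pos: [0.5365, 0.0738, 0.0718]
eef_rot: [-3.138, -0.003, 2.296]
contact_force: [-6.4, -1.3, 1.1]
finger_gap: 0.0001
grasp_force: 2.6
time_s: 4.6
tool_pos: [0.5447, 0.0811, 0.0716]
eef_rot: [-3.138, -0.002, 2.296]
contact_force: [-5.2, 0.3, -0.7]
finger_gap: 0.0001
grasp_force: 1.8
time_s: 4.9
tool_pos: [0.5528, 0.0866, 0.0722]
eef_rot: [3.141, 0.0, 2.296]
contact_force: [-1.6, -0.8, -1.6]
finger_gap: -0.0002
grasp_force: 1.1
```

```bash
python3 -m handwheel '[[255,2,1.8,0,0,0,0],[255,2,1.8,0,0,0,0],[255,2,1.8,0,0,0,0]]'; python3 -m handwheel '[[255,2,1.5,0,0,0,0],[255,2,1.5,0,0,0,0],[255,0,0,0,0,0,0],[255,0,0,0,0,0,0]]'; python3 b.py pics/b1.png
```

```text
time_s: 5.2
tool_pos: [0.5595, 0.0921, 0.0727]
eef_rot: [3.14, 0.001, 2.296]
contact_force: [0.2, -0.6, -0.2]
finger_gap: 0.0003
grasp_force: 0.5
time_s: 5.6
tool_pos: [0.5626, 0.0951, 0.0724]
eef_rot: [3.141, 0.0, 2.296]
contact_force: [-0.3, -0.8, 0.5]
finger_gap: 0.0002
grasp_force: 0.0
disc centre [612.20020222  36.89726423]
knob [581.82807617  55.29179077] 110.78997802734375 [0.53655595 0.06396429 0.41687087]
bracket ((6435.02294921875, 331.50067138671875), (477.1393737792969, 2101.974365234375), 86.26697540283203)
peg [634. -40. 101.] 15 r 79.3855943893716 ang -74.43289367744397
peg [556. -22. 101.] 16 r 81.05528446642006 ang -133.5287982334078
```

View pics/b1.png

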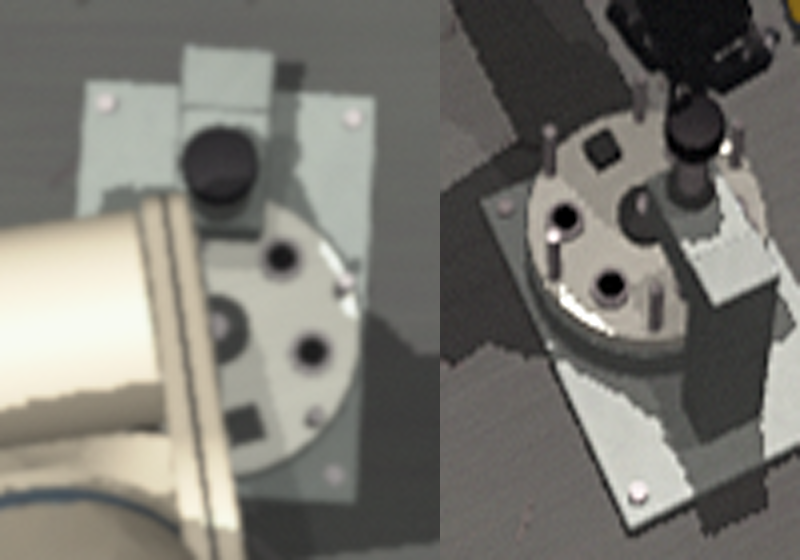

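It has moved about 40° (block now at crop (245,425)), past the middle. I'll wait a moment for it to spring on.

```bash
python3 -m handwheel '[[255,0,0,0,0,0,0],[255,0,0,0,0,0,0],[255,0,0,0,0,0,0],[255,0,0,0,0,0,0],[255,0,0,0,0,0,0]]'; python3 b.py pics/b2.png
```

```text
time_s: 6.25
tool_pos: [0.5625, 0.0949, 0.0723]
eef_rot: [3.142, 0.0, 2.296]
contact_force: [-0.0, -0.7, -0.5]
finger_gap: 0.0
grasp_force: 0.0
disc centre [613.05745651  35.65928027]
knob [582.08364258  55.34165039] 111.0456298828125 [0.53654124 0.06388841 0.41679676]
bracket ((6437.1943359375, 333.0820007324219), (477.2321472167969, 2106.864501953125), 86.17134094238281)
peg [539.   1. 101.] 16 r 81.98748548993811 ang -155.31103840926585
peg [605. -43. 100.] 17 r 78.96963833194751 ang -95.8882117265514
peg [677.  -8. 101.] 17 r 77.0184369361287 ang -34.1997847925077
peg [685.  69. 102.] 6 r 79.40463413352448 ang 24.77266594192104
```

```bash
python3 -m handwheel '[[255,0,0,30,0,0,0],[255,0,0,50,0,0,0],[255,0,0,50,0,0,0],[255,0,0,50,0,0,0],[255,0,0,15,0,0,0],[255,0,0,0,0,0,0],[255,0,0,0,0,0,0]]'; python3 b.py pics/b3.png
```

```text
time_s: 7.1
tool_pos: [0.5619, 0.0948, 0.2667]
eef_rot: [-3.141, -0.0, 2.296]
contact_force: [-0.8, -0.0, -0.8]
finger_gap: 0.0001
grasp_force: 0.0
disc centre [612.90534432  35.71884095]
knob [582.17954102  31.659729  ] 106.5758544921875 [0.54313348 0.05361086 0.60915172]
bracket ((6988.853515625, 270.63653564453125), (457.2129211425781, 992.59375), 89.80375671386719)
peg [677.  -8. 100.] 18 r 77.33360743618152 ang -34.32220952771937
peg [539.   1. 101.] 16 r 81.84748761323304 ang -155.20711030590434
peg [605. -43. 100.] 16 r 78.97147948631513 ang -95.5471587004946
```

View pics/b3.png

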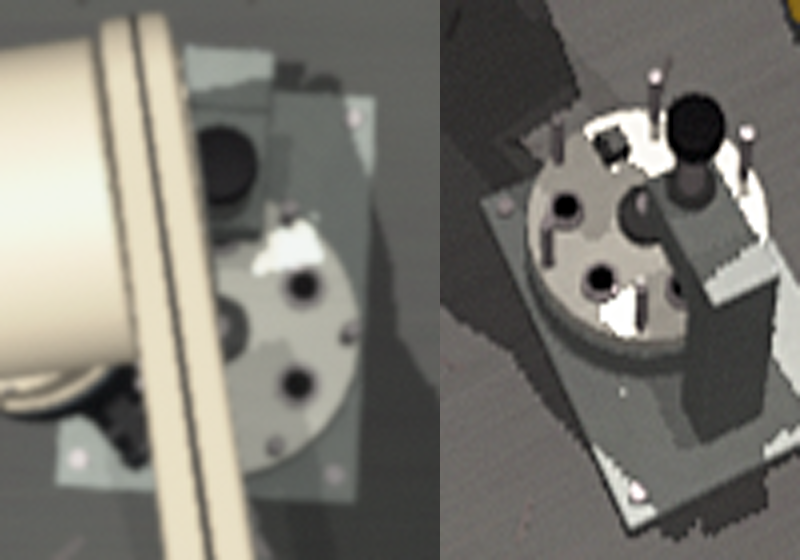

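The block now sits at scene crop (610,145), directly opposite the ram, so die 3 is under it. Next I move over the knob.

```bash
python3 -m handwheel '[[255,27,-16,0,0,0,0],[255,27,-16,0,0,0,0],[255,27,-16,0,0,0,0],[255,27,-15,0,0,0,0],[255,0,0,0,0,0,0],[255,0,0,-15,0,0,0],[255,0,0,-15,0,0,0],[255,0,0,0,0,0,0],[255,0,0,0,0,0,0],[255,0,0,0,0,0,0]]'
```

```text
time_s: 8.25
tool_pos: [0.6704, 0.0323, 0.2377]
eef_rot: [3.141, 0.0, 2.296]
contact_force: [-0.4, 0.2, -0.1]
finger_gap: -0.0002
grasp_force: 0.0
```

```bash
python3 -m handwheel '[[255,0,0,-4,0,0,0],[255,0,0,-4,0,0,0],[255,0,0,-3,0,0,0],[255,0,0,-3,0,0,0],[255,0,0,0,0,0,0]]';python3 -m handwheel '[[255,0,0,-3,0,0,0],[255,0,0,-3,0,0,0],[255,0,0,-3,0,0,0],[255,0,0,-3,0,0,0],[255,0,0,-3,0,0,0],[255,0,0,0,0,0,0]]'
```

```text
time_s: 8.75
tool_pos: [0.6705, 0.032, 0.2232]
eef_rot: [3.141, -0.0, 2.296]
contact_force: [-0.5, 0.8, 3.1]
finger_gap: -0.0002
grasp_force: 1.7
time_s: 9.35
tool_pos: [0.6705, 0.032, 0.2079]
eef_rot: [-3.142, -0.0, 2.296]
contact_force: [-0.5, 1.6, 4.7]
finger_gap: 0.0001
grasp_force: 2.1
```

```bash
for i in 1 2; do python3 -m handwheel '[[255,0,0,-1,0,0,0],[255,0,0,-1,0,0,0],[255,0,0,0,0,0,0]]' | egrep 'tool_pos|contact'; done; for i in 1; do python3 -m handwheel '[[255,0,0,-1,0,0,0],[255,0,0,0,0,0,0]]' | egrep 'tool_pos|contact'; done
```

```text
tool_pos: [0.6705, 0.032, 0.2063]
contact_force: [0.2, 0.9, 5.2]
tool_pos: [0.6705, 0.032, 0.2042]
contact_force: [0.2, 1.2, 4.1]
tool_pos: [0.6705, 0.0319, 0.2032]
contact_force: [0.1, 1.3, 4.8]
```

```bash
python3 -m handwheel '[[255,0,0,-1,0,0,0],[255,0,0,-1,0,0,0],[255,0,0,0,0,0,0]]' | egrep 'tool_pos|contact'; python3 -m handwheel '[[255,0,0,-1,0,0,0],[255,0,0,0,0,0,0]]' | egrep 'tool_pos|contact'
```

```text
tool_pos: [0.6706, 0.0319, 0.2017]
contact_force: [-1.6, 1.6, 8.3]
tool_pos: [0.6706, 0.032, 0.2011]
contact_force: [-1.7, 1.0, 10.1]
```

```bash
python3 -m handwheel '[[255,0,0,-1,0,0,0],[255,0,0,0,0,0,0],[255,0,0,0,0,0,0]]' | egrep 'tool_pos|contact'; python3 -m handwheel '[[255,0,0,-1,0,0,0],[255,0,0,0,0,0,0],[255,0,0,0,0,0,0]]' | egrep 'tool_pos|contact'
```

```text
tool_pos: [0.6706, 0.032, 0.2006]
contact_force: [-3.0, 0.7, 12.4]
tool_pos: [0.6706, 0.0319, 0.2]
contact_force: [-4.5, 1.3, 15.1]
```

```bash
python3 -m handwheel '[[255,0,0,-1,0,0,0],[255,0,0,0,0,0,0],[255,0,0,0,0,0,0],[255,0,0,0,0,0,0],[255,0,0,0,0,0,0],[255,0,0,0,0,0,0],[255,0,0,0,0,0,0]]' | egrep 'tool_pos|contact'; python3 -m handwheel '[[255,0,0,0,0,0,0],[255,0,0,0,0,0,0],[255,0,0,0,0,0,0],[255,0,0,0,0,0,0],[255,0,0,0,0,0,0],[255,0,0,0,0,0,0],[255,0,0,0,0,0,0]]' | egrep 'tool_pos|contact'
```

```text
tool_pos: [0.6706, 0.032, 0.1994]
contact_force: [-5.9, 0.4, 16.6]
tool_pos: [0.6707, 0.032, 0.1994]
contact_force: [-5.2, 0.9, 16.6]
```

```bash
python3 -m handwheel '[[255,0,0,3,0,0,0],[255,0,0,4,0,0,0],[255,0,0,4,0,0,0],[255,0,0,4,0,0,0],[255,0,0,4,0,0,0],[255,0,0,4,0,0,0],[255,0,0,4,0,0,0],[255,0,0,5,0,0,0],[255,0,0,5,0,0,0],[255,0,0,20,0,0,0],[255,0,0,40,0,0,0],[255,-40,0,20,0,0,0],[255,-50,0,0,0,0,0],[255,-50,0,0,0,0,0],[255,-50,0,0,0,0,0],[255,-50,0,0,0,0,0],[255,0,0,0,0,0,0],[255,0,0,0,0,0,0]]'; python3 b.py pics/b4.png
python3 - <<'E'
from h import *
p=grab_frame("scene"); q=pts(p,silhouettes(p,"ram_knob")[0]["region"]); print(np.percentile(q[:,2],90))
E
```

```text
time_s: 14.45
tool_pos: [0.4297, 0.0317, 0.3147]
eef_rot: [3.141, 0.001, 2.296]
contact_force: [-0.3, -0.1, 0.6]
finger_gap: -0.0
grasp_force: 0.0
disc centre [612.4801428   34.82947694]
knob [577.56816406  29.19410095] 111.43231201171875 [0.66369357 0.03216925 0.22902091]
bracket ((6994.171875, 295.831298828125), (477.65753173828125, 986.0722045898438), 86.1533432006836)
peg [605. -43. 101.] 17 r 77.75650700691148 ang -95.52360748321988
peg [682.  69. 100.] 18 r 77.35947517742899 ang 26.21675134315933
peg [677.  -8. 101.] 17 r 77.04252696810576 ang -33.44563675971257
peg [615. 114. 101.] 17 r 78.92699948907352 ang 87.8601496830675
peg [539.   1. 101.] 16 r 81.0850426089219 ang -155.6473597052206
peg [544.  78. 101.] 17 r 81.07523464746112 ang 147.59501721825328
0.22955864772667742
```

View pics/b4.png

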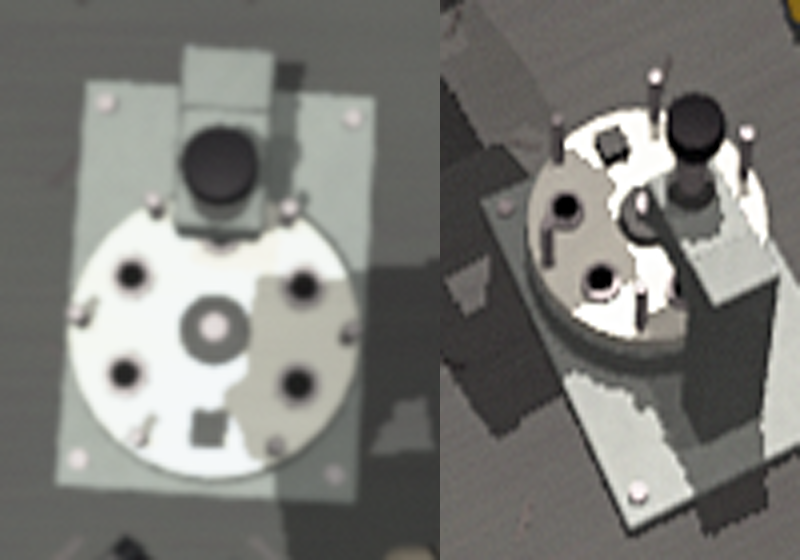

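The block at crop (208,428) is straight across from the ram, so die 3 is in place. The knob is back at 229 mm and the arm is clear.

```bash
python3 -c "
from workcell import manip
print(manip.close_job())"
```

```text
the job is handed in; nothing more can be done
None
```

I turned the turret one click clockwise, so die 3 is under the ram, then held the ram on the anvil at about 17 N for about 1.4 s. It sprang back up, nothing else was touched, and the job is handed in; the hand-in call gave no verdict.

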